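# Loosen the blade spinner of the desk fan

## Robot

A 7-joint arm with a two-finger parallel gripper is mounted at the origin on the work surface. World frame = base frame: x ahead of the robot, y to its left, z up, the work surface at z = 0. Lengths are in mm, angles in rad, forces in N, time in s.
With the tool pointing down it reaches from about 400 to 850 mm from the base axis. Payload 10.4 kg.
Tool frame: the origin (TCP) lies midway between the tips of the shut fingers; the grasp point (between the pads) lies 19 mm behind it; z points along the fingers, x is the direction in which the jaws open and shut, and the axes are right-handed (so a half turn about z gives the same grasp; the last joint's range is limited). The gripper opens to 87 mm and grips with 3 to 60 N. Pads are 19 mm wide; open, the fingers measure 117 mm over their backs; the gripper's body (75 mm by 190 mm) begins 51 mm behind the grasp point.
Start: joints at [-1.242, 0.332, -0.065, 1.46, 0.022, 1.35, -0.088], TCP at [215.356, 586.751, 200.176] pointing down, gripper open.
Joint ranges: [-2.6, 2.6], [-0.5, 2.12], [-1.47, 1.34], [0.16, 2.42], [-1.27, 4.41], [0.06, 2.06], [-2.6, 2.6]. Speed limits (rad/s): [2.22, 2.22, 2.79, 2.79, 3.14, 3.14, 3.14].

## Interface

Orientations are given as a unit quaternion [x, y, z, w].
In Python, from plant import sensors, capture, camera_info, robot gives the robot as it stands. The module is installed in compiled form; this text tells all that it offers.
- The arm moves only by the shell command python3 -m inch 'ROWS' [FORCE]. ROWS is a JSON object of lists of equal length, an entry for each row: "linear": the shift along the tool's x, y, z in m, a list of three; "delta_rot": the turn, a rotation vector about the tool's x, y, z in rad, a list of three; "gripper": the closure, from 0 (fully open) to 1 (shut). A call has 1 to 12 rows; each row is the pose to reach, as a shift and turn from the pose measured when the call began, along the tool's axes at that moment; what a row does not reach only later rows make up. A row lasts 1/10 s, in which the tool goes at most 50 mm and 8.59 degrees, less where a joint would pass 70% of its speed; a pose out of reach is approached as far as the arm can. A call with a gripper value outside its range is refused whole. The fingers move at their own pace and stop on an object; FORCE is the grip in N (left out, the last holds). Time passes only in rows, so rows that repeat a pose let the fingers close. It gives the time, the measured TCP pose, the force and the opening at its end, in the units of the state.
- sensors.sense(): the state, without advancing time (a new reading comes with each control period).
- capture(name): name is "scene" or "top"; returns the picture (384x512x3 uint8, blue, green, red); there is no depth.
- camera_info(name): a dict with "fx", "fy", "cx", "cy" (pixels), "R" (3x3) and "t" (3): a world point X has camera coordinates R X + t. Camera axes: x right, y down, z forward; pixel columns grow to the right and rows downward; lengths in mm; the calibration is good to about 2 mm. A picture is of the moment at which its call begins. camera_info takes no time and is no camera call.
- robot.job_done(): hands the job in, once; it reports no verdict.
The state is a dict: "time": time; "joints": joint angles; "dq": joint speeds; "joint_efforts": joint torques, N m; "ee_pos": TCP position; "tcp_rot": TCP orientation; "wrist_force": force on the tool from outside, world axes, zero at the start; "wrist_torque": the same for the moment, N m; "width": finger opening in mm.
Only numpy, scipy, OpenCV 4.12 (cv2) and the standard library are available. Lean on these libraries where they do the work, as an engineer would, in place of code of your own. Each camera call takes 0.05 s, during which the arm holds its last target.

## Task

The desk fan is lying on its back with its front guard off so that its blades can be cleaned. Slacken the winged spinner in the middle of its blades by about 70 degrees, a little less than a quarter turn, so that it is loose but still on its thread, then let go of it. Like most fan spinners it has a left-hand thread; the wing screw of the same shape on the monitor-arm foot must be left as it is.

Things in the scene. Friction and masses are not known exactly. Their poses are not given: they have to be found in the camera images.
- spinner_grip (a point): grip point of the winged spinner at the centre of a white fan head lying face up (240 mm across, rim 82 mm high, held fast). On its vertical axis, 127 mm above the desk. The spinner: a grey flange 52 mm across, top at 103 mm, on it an upright black bar (the wings) 52 long, 14 thick, its top 12 mm above this point; pinch across the thickness. x axis along the wings, y across, z up
- spinner (a joint): spinner angle in rad. 0 is hard home against a firm stop; it starts at 0 to 0.12. It grows clockwise seen from above, which loosens it (left-hand thread) and lifts it 1.3 mm per rad; counter-clockwise only tightens. Steady friction about 0.08 N m; it stays where it is left; the thread ends at 2.6. The blades (below 95 mm) do not turn with it
- clamp_grip (a point): grip point of the other wing screw, to be left alone: same shape, size and height as the spinner, but on a short post (38 mm across) on a grey 100 x 90 mm foot plate of a monitor arm. On its vertical axis 127 mm above the desk; x axis along its wings, z up. Fan and foot may change sides
- clamp_screw (a joint): angle of the monitor-arm foot's wing screw in rad, 0 at the start, growing clockwise seen from above; it must not be turned
There are look-alikes about, which are no part of the job. Leave any blue or turquoise look-alike of the part that bears clamp_grip alone.

How it is judged:
By the outcome, as a careful person would: the job done as asked, in the order asked, and still so for the second after the job is handed in, with the robot touching nothing.
It also fails if it takes over 32 s, if anything falls off the work surface, if the arm or the gripper's body presses on something with over 40 N, if the wrist force passes 120 N, or if a joint passes its speed limit or range.

## Working session

There is one attempt and no reset: what is moved stays moved. The work goes in short steps, Python scripts to look and compute and a shell command to move; the robot and the scene stay as the last step left them, time stands still between calls to the robot, and variables do not carry over. Pictures are saved under pics/ and viewed, and the job is handed in when it is done.

```bash
mkdir -p pics
python3 - <<'E'
from plant import sensors, capture, camera_info, robot
import cv2,numpy as np
for n in("scene","top"):
    cv2.imwrite(f"pics/{n}0.png",capture(n)); c=camera_info(n); print(n,c)
s=sensors.sense(); print({k:np.round(v,3) for k,v in s.items()})
E
```

```text
scene {'fx': 454.35042312741166, 'fy': 454.35042312741166, 'cx': 250.6638004737141, 'cy': 194.9798604035961, 'R': array([[ 0.81867308,  0.57418178,  0.00946967],
       [ 0.37362363, -0.52004801, -0.76808558],
       [-0.43609606,  0.63234908, -0.64027718]]), 't': array([-423.58356036, -107.66445376, 1289.39216961])}
top {'fx': 391.77292577636155, 'fy': 391.77292577636155, 'cx': 250.29352901805498, 'cy': 187.6044813032456, 'R': array([[ 0.01801303, -0.99982985, -0.00397464],
       [-0.9906227 , -0.01730839, -0.13552521],
       [ 0.13543335,  0.00637859, -0.99076593]]), 't': array([  27.37975462,  488.66937002, 1013.53543665])}
{'time': np.float64(0.1), 'joints': array([-1.242,  0.333, -0.065,  1.461,  0.022,  1.35 , -0.089]), 'dq': array([ 0.   , -0.001,  0.   , -0.002,  0.   ,  0.   , -0.001]), 'joint_efforts': array([ 2.0000e-03, -6.2455e+01,  2.5000e-02, -3.9072e+01, -6.1000e-02,
        3.7000e-02,  0.0000e+00]), 'ee_pos': array([215.256, 586.365, 199.437]), 'tcp_rot': array([ 0.82 ,  0.572, -0.001,  0.   ]), 'wrist_force': array([0.02 , 0.748, 0.526]), 'wrist_torque': array([-0.028, -0.013, -0.011]), 'width': np.float64(86.818)}
```

View pics/scene0.png

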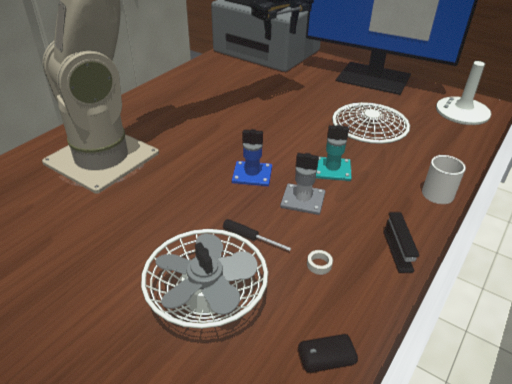

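View pics/top0.png

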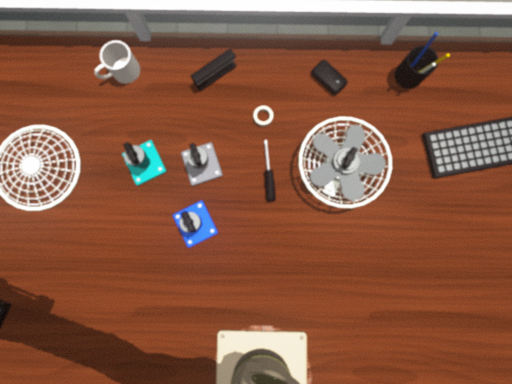

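The fan has the spinner at about (204,258) in the scene view and (347,157) in the top view. The grey foot is at (303,180) and (200,160), with the blue and turquoise look-alikes beside it. I'll zoom in on the bar.

Run:
```python
import cv2,numpy as np
a=cv2.imread("pics/scene0.png")[222:302,155:255]; b=cv2.imread("pics/top0.png")[125:190,307:387]
cv2.imwrite("pics/za.png",cv2.resize(a,None,fx=7,fy=7,interpolation=cv2.INTER_NEAREST))
cv2.imwrite("pics/zb.png",cv2.resize(b,None,fx=8,fy=8,interpolation=cv2.INTER_NEAREST))
```

```text
(no output)
```

View pics/za.png

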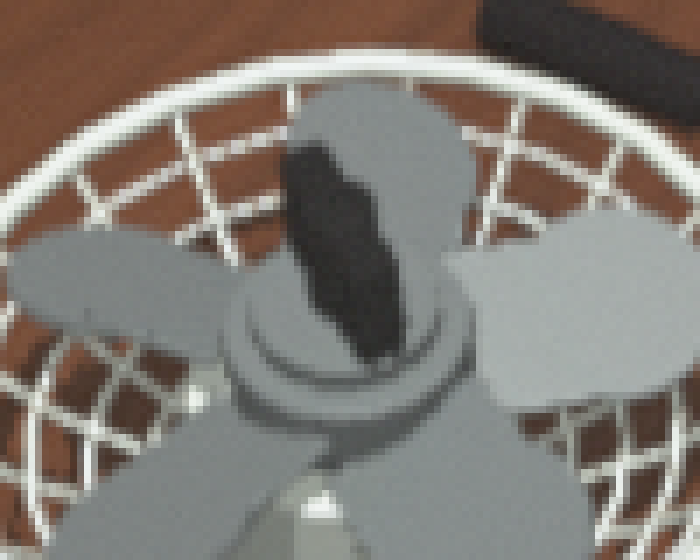

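View pics/zb.png

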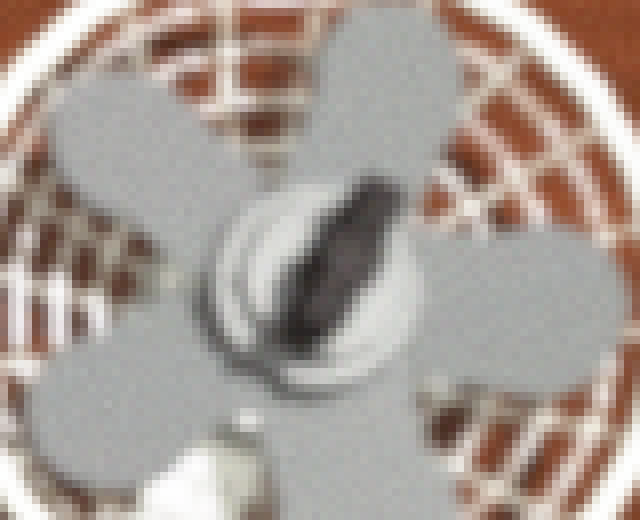

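```bash
cat > h.py <<'E'
import cv2,numpy as np
from plant import camera_info
def ray(n,p):
    c=camera_info(n);R=np.array(c["R"]);t=np.array(c["t"])
    d=R.T@np.array([(p[0]-c["cx"])/c["fx"],(p[1]-c["cy"])/c["fy"],1]);return -R.T@t,d/np.linalg.norm(d)
def plane(n,p,z):
    o,d=ray(n,p);return o+d*(z-o[2])/d[2]
def tri(p,q):
    o,d=ray("scene",p);o2,d2=ray("top",q)
    s=np.linalg.lstsq(np.c_[d,-d2],o2-o,rcond=None)[0];a=o+d*s[0];b=o2+d2*s[1];return (a+b)/2,np.linalg.norm(a-b)
def dark(im,box,th=75):
    x0,y0,x1,y1=box;m=np.zeros(im.shape[:2],np.uint8);m[y0:y1,x0:x1]=(im[y0:y1,x0:x1].max(2)<th)
    k,l,st,ce=cv2.connectedComponentsWithStats(m);i=1+np.argmax(st[1:,4]);return (l==i).astype(np.uint8),ce[i],st[i]
E
cat > m.py <<'E'
import sys;from h import *
k=sys.argv[1]
S=cv2.imread(f"pics/scene{k}.png");T=cv2.imread(f"pics/top{k}.png")
for nm,bs,bt in(("fan",(190,235,220,278),(335,140,362,175)),("clamp",(292,150,320,172),(186,140,210,170))):
  ms,cs,ss=dark(S,bs);mt,ct,stt=dark(T,bt)
  print(nm,cs,ss,ct,stt); print(" centroid tri",*tri(cs,ct))
  # extreme ends along the principal axis, on plane z=127..139
  for n,m in(("scene",ms),("top",mt)):
    ys,xs=np.nonzero(m);
    P=np.array([plane(n,(x,y),132)[:2] for x,y in zip(xs,ys)]);c=P.mean(0);w,v=np.linalg.eigh(np.cov((P-c).T))
    pr=(P-c)@v;print(" ",n,c.round(1),"yaw deg",np.degrees(np.arctan2(v[1,1],v[0,1]))%180,"extent",np.ptp(pr,axis=0).round(1))
for n,I in(("scene",S),("top",T)):
  x0,y0,x1,y1=(130,220,280,335) if n=="scene" else (290,108,400,215)
  m=np.zeros(I.shape[:2],np.uint8);m[y0:y1,x0:x1]=(I[y0:y1,x0:x1].min(2)>(150))
  cn=max(cv2.findContours(m,cv2.RETR_EXTERNAL,cv2.CHAIN_APPROX_NONE)[0],key=cv2.contourArea)
  P=np.array([plane(n,p,82)[:2] for p in cv2.convexHull(cn)[:,0]]);
  A=np.c_[2*P,np.ones(len(P))];s=np.linalg.lstsq(A,(P**2).sum(1),rcond=None)[0];print("rim",n,s[:2].round(1),"R",np.sqrt(s[2]+s[:2]@s[:2]).round(1))
E
python3 m.py 0
```

```text
fan [203.40184049 257.75460123] [195 243  18  31 326] [346.61764706 159.47058824] [342 149  12  20  68]
 centroid tri [ 551.58631418 -203.20974819  113.2861576 ] 1.1352366092686925
  scene [ 562.6 -215.9] yaw deg 146.1708689644462 extent [23.  76.3]
  top [ 548.  -198.3] yaw deg 153.8162996366472 extent [14.  53.9]
clamp [306.58199357 160.83601286] [296 153  22  17 311] [195.76237624 156.26732673] [191 144  14  24 101]
 centroid tri [554.51296292 173.62959572 117.31231863] 4.076592548267098
  scene [564.8 156.9] yaw deg 128.0650906120158 extent [54.8 65.2]
  top [549.7 170.2] yaw deg 22.160190761375503 extent [19.9 60.5]
rim scene [ 557.5 -210.5] R 118.9
rim top [ 554.2 -206.2] R 120.2
```

```bash
for t in 90 105 120; do sed -i "s/th=[0-9]*/th=$t/" h.py; echo == $t; python3 m.py 0 | head -4; done
python3 - <<'E'
from h import *
T=cv2.imread("pics/top0.png"); print(T[145:172,338:362].max(2))
# flange top (103mm): fit in top
S=cv2.imread("pics/scene0.png"); print(S[240:280,188:220].max(2)[::2])
E
```

```text
== 90
fan [203.45378151 257.95238095] [190 243  25  34 357] [347.86466165 158.47368421] [341 148  15  22 133]
 centroid tri [ 553.65962811 -205.54536221  116.13707937] 0.8346127512828968
  scene [ 563.  -216.2] yaw deg 146.59274096255587 extent [32.9 82.8]
  top [ 550.5 -201.4] yaw deg 150.29319456184655 extent [16.8 58.6]
== 105
fan [203.09285714 258.91666667] [190 242  27  35 420] [347.81547619 158.72619048] [340 148  17  22 168]
 centroid tri [ 553.36388187 -206.11700056  113.84736354] 1.2479470048524215
  scene [ 563.9 -218.3] yaw deg 144.40887209217462 extent [39.9 84.9]
  top [ 549.9 -201.2] yaw deg 148.87116739881364 extent [18.6 63.3]
== 120
fan [202.22718447 258.92621359] [190 242  28  36 515] [346.76958525 160.09677419] [335 147  22  28 217]
 centroid tri [ 550.26193557 -204.56125292  110.48722684] 2.0654795648331645
  scene [ 562.6 -219.2] yaw deg 146.27610371422023 extent [44.9 88.5]
  top [ 546.5 -198.7] yaw deg 147.05477231203716 extent [28. 75.]
[[154 142 132 135 146 163 172 172 172 170 173 166 169 174 170 163 169 177
  173 170 175 172 173 177]
 [170 155 151 154 155 16
[... 5014 characters left out ...]
 144 148 143 136 124 113 107  98  90  93  90  90  92  91
   92  89  98 108 118 126 142 147 146 149 147 135 105  88]
 [102  81  86 102 127 139 143 145 148 145 144 142 136 134 136 136 136 137
  144 146 145 148 146 146 147 147 142 120  97  84 100 128]]Traceback (most recent call last):
  File "m.py", line 10, in <module>
    P=np.array([plane(n,(x,y),132)[:2] for x,y in zip(xs,ys)]);c=P.mean(0);w,v=np.linalg.eigh(np.cov((P-c).T))
                ~~~~~^^^^^^^^^^^^^
  File "h.py", line 7, in plane
    o,d=ray(n,p);return o+d*(z-o[2])/d[2]
        ~~~^^^^^
  File "h.py", line 4, in ray
    c=camera_info(n);R=np.array(c["R"]);t=np.array(c["t"])
ValueError: time passes only in moves, steps and waits
```

```bash
sed -i 's/^def ray/import functools\ncamera_info=functools.lru_cache(None)(camera_info)\ndef ray/' h.py
python3 - <<'E'
from h import *
p,e=tri((198,243.3),(345.3,167.8)); print("far end top",p.round(1),e)
T=cv2.imread("pics/top0.png").max(2).astype(int)
m=np.zeros_like(T,np.uint8); m[146:170,340:360]=((T[146:170,340:360]>62)&(T[146:170,340:360]<108))
m=cv2.morphologyEx(m,cv2.MORPH_OPEN,np.ones((3,3),np.uint8))
print(m[146:170,340:360])
ys,xs=np.nonzero(m);P=np.array([plane("top",(x,y),139)[:2] for x,y in zip(xs,ys)])
r=cv2.minAreaRect(P.astype(np.float32));c=P.mean(0);w,v=np.linalg.eigh(np.cov((P-c).T));print(c,r,np.degrees(np.arctan2(v[1,1],v[0,1])),np.ptp((P-c)@v,axis=0))
# rim centres triangulated by projecting circle centres
from plant import sensors
s=sensors.sense();print(s["time"],s["ee_pos"])
def proj(n,X):
    c=camera_info(n);q=np.array(c["R"])@X+c["t"];return c["fx"]*q[0]/q[2]+c["cx"],c["fy"]*q[1]/q[2]+c["cy"]
print("rim centre",*tri(proj("scene",np.array([557.5,-210.5,82])),proj("top",np.array([554.2,-206.2,82]))))
E
```

```text
far end top [ 529.  -193.9  130.2] 3.6572790365704417
[[0 0 0 0 0 0 0 0 0 0 0 0 0 0 0 0 0 0 0 0]
 [0 0 0 0 0 0 0 0 0 0 0 0 0 0 0 0 0 0 0 0]
 [0 0 0 0 0 0 0 0 0 0 0 0 0 1 1 1 0 0 0 0]
 [0 0 0 0 0 0 0 0 0 0 0 0 0 1 1 1 0 0 0 0]
 [0 0 0 0 0 0 0 0 0 0 0 0 1 1 1 1 0 0 0 0]
 [0 0 0 0 0 0 0 0 0 0 0 0 1 1 1 1 0 0 0 0]
 [0 0 0 0 0 0 0 0 0 0 0 1 1 1 1 1 0 0 0 0]
 [0 0 0 0 0 0 0 0 0 0 1 1 1 1 1 0 0 0 0 0]
 [0 0 0 0 0 0 0 0 1 1 1 1 1 1 1 0 0 0 0 0]
 [0 0 0 0 0 0 0 0 1 1 1 1 1 1 0 0 0 0 0 0]
 [0 0 0 0 0 0 0 0 1 1 1 1 1 1 0 0 0 0 0 0]
 [0 0 0 0 0 0 0 0 1 1 1 1 1 1 0 0 0 0 0 0]
 [0 0 0 0 0 0 0 0 1 1 1 1 1 1 0 0 0 0 0 0]
 [0 0 0 0 0 0 0 1 1 1 1 1 1 0 0 0 0 0 0 0]
 [0 0 0 0 0 0 0 1 1 1 1 1 0 0 0 0 0 0 0 0]
 [0 0 0 0 0 0 1 1 1 1 1 0 0 0 0 0 0 0 0 0]
 [0 0 0 0 0 0 1 1 1 1 1 0 0 0 0 0 0 0 0 0]
 [0 0 0 0 0 0 1 1 1 1 0 0 0 0 0 0 0 0 0 0]
 [0 0 0 0 0 0 1 1 1 1 0 0 0 0 0 0 0 0 0 0]
 [0 0 0 0 0 0 0 0 0 0 0 0 0 0 0 0 0 0 0 0]
 [0 0 0 0 0 0 0 0 0 0 0 0 0 0 0 0 0 0 0 0]
 [0 0 0 0 0 0 0 0 0 0 0 0 0 0 0 0 0 0 0 0]
 [0 0 0 0 0 0 0 0 0 0 0 0 0 0 0 0 0 0 0 0]
 [0 0 0 0 0 0 0 0 0 0 0 0 0 0 0 0 0 0 0 0]]
[ 554.44259734 -206.28511485] ((555.2789306640625, -206.13304138183594), (14.43522834777832, 45.08710479736328), 71.12659454345703) 153.57247326986828 [15.00783828 45.78845396]
0.1 [215.25586496 586.36541318 199.43673611]
rim centre [ 554.98292708 -207.45821406   77.42062043] 0.49104883810294975
```

```bash
cat > d.py <<'E'
import sys,numpy as np
from scipy.spatial.transform import Rotation as Ro
from plant import sensors
s=sensors.sense();x,y,z,yaw=map(float,sys.argv[1:5])
R=Ro.from_quat(s["tcp_rot"]);a=np.radians(yaw)
G=Ro.from_matrix(np.c_[[np.cos(a),np.sin(a),0],[np.sin(a),-np.cos(a),0],[0,0,-1]])
print("lin m",(R.inv().apply(np.array([x,y,z])-s["ee_pos"])/1000).round(4),"rot",(R.inv()*G).as_rotvec().round(4))
X=R.apply([1,0,0]);print("t",s["time"],"pos",s["ee_pos"].round(1),"xyaw",np.degrees(np.arctan2(X[1],X[0])).round(2),"F",s["wrist_force"].round(1),"M",s["wrist_torque"].round(2),"w",s["width"].round(1),"q",s["joints"].round(2))
E
python3 d.py 554.5 -206.3 200 62
```

```text
lin m [-6.272e-01  5.916e-01  3.000e-04] rot [1.000e-04 1.300e-03 1.369e-01]Traceback (most recent call last):
  File "d.py", line 8, in <module>
    X=R.apply([1,0,0]);print("t",s["time"],"pos",s["ee_pos"].round(1),"xyaw",np.degrees(np.arctan2(X[1],X[0])).round(2),"F",s["wrist_force"].round(1),"M",s["wrist_torque"].round(2),"w",s["width"].round(1),"q",s["joints"].round(2))
                                                                                                                                                                                         ^^^^^^^^^^^^^^^^
AttributeError: 'float' object has no attribute 'round'
```

```bash
sed -i 's/s\["width"\].round(1)/round(s["width"],1)/' d.py
python3 -m inch '{"linear":[[-0.035,0.04,0],[-0.07,0.077,0],[-0.105,0.115,0],[-0.14,0.154,0],[-0.175,0.192,0],[-0.21,0.23,0],[-0.245,0.27,0],[-0.28,0.308,0],[-0.315,0.346,0],[-0.35,0.385,0],[-0.35,0.385,0],[-0.35,0.385,0]],"delta_rot":[[0,0,0],[0,0,0],[0,0,0],[0,0,0.03],[0,0,0.06],[0,0,0.1],[0,0,0.137],[0,0,0.137],[0,0,0.137],[0,0,0.137],[0,0,0.137],[0,0,0.137]],"gripper":[0,0,0,0,0,0,0,0,0,0,0,0]}'; python3 d.py 554.5 -206.3 200 62
```

```text
time: 1.3
ee_pos: [457.1, 121.7, 199.8]
tcp_rot: [0.859, 0.513, -0.001, 0.001]
wrist_force: [-0.0, 1.3, -0.7]
width: 86.8
lin m [-0.2424  0.2414  0.0004] rot [ 0.0006  0.0017 -0.0059]
t 1.3 pos [457.1 121.7 199.8] xyaw 61.66 F [-0.   1.3 -0.7] M [ 0.04 -0.    0.06] w 86.8 q [-0.71 -0.02  0.35  1.86  0.01  1.3   0.71]
```

```bash
python3 -m inch '{"linear":[[-0.035,0.035,0],[-0.07,0.07,0],[-0.105,0.105,0],[-0.14,0.14,0],[-0.175,0.175,0],[-0.21,0.21,0],[-0.2425,0.2415,0],[-0.2425,0.2415,0],[-0.2425,0.2415,0],[-0.2425,0.2415,0]],"delta_rot":[[0,0,0],[0,0,0],[0,0,0],[0,0,0],[0,0,0],[0,0,0],[0,0,0],[0,0,0],[0,0,0],[0,0,0]],"gripper":[0,0,0,0,0,0,0,0,0,0]}'; python3 d.py 554.5 -206.3 108 62
python3 - <<'E'
from plant import capture
import cv2
for n in("scene","top"): cv2.imwrite(f"pics/{n}1.png",capture(n))
a=cv2.imread("pics/scene1.png")[170:330,120:290];b=cv2.imread("pics/top1.png")[90:230,270:420]
cv2.imwrite("pics/z1.png",cv2.hconcat([cv2.resize(a,(400,400)),cv2.resize(b,(400,400))]))
E
```

```text
time: 2.3
ee_pos: [554.8, -204.4, 199.9]
tcp_rot: [0.858, 0.513, -0.001, 0.0]
wrist_force: [-0.5, 0.0, -0.5]
width: 87.0
lin m [-0.0017  0.0007  0.0919] rot [-0.0005  0.0011 -0.0038]
t 2.3 pos [ 554.8 -204.4  199.9] xyaw 61.78 F [-0.5  0.  -0.5] M [ 0.   -0.02  0.03] w 87.0 q [-0.27  0.29  0.68  1.59 -0.19  1.33  1.5 ]
```

View pics/z1.png

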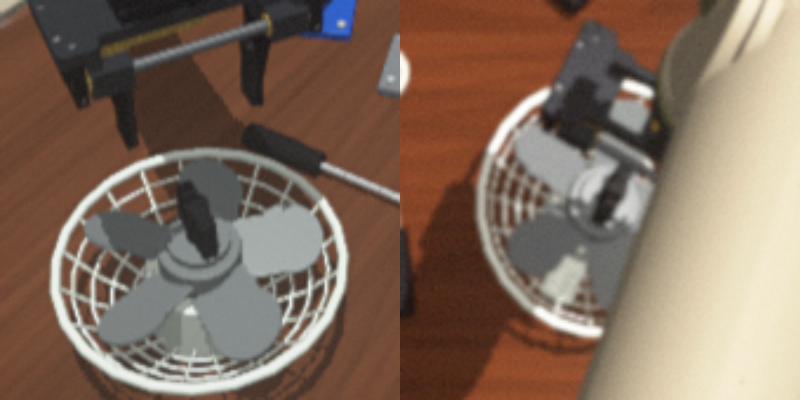

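```bash
python3 -m inch '{"linear":[[-0.0017,0.0007,0.03],[-0.0017,0.0007,0.06],[-0.0017,0.0007,0.08],[-0.0017,0.0007,0.09],[-0.0017,0.0007,0.09]],"delta_rot":[[0,0,0],[0,0,0],[0,0,0],[0,0,0],[0,0,0]],"gripper":[0,0,0,0,0]}'; python3 d.py 554.5 -206.3 110 62
python3 - <<'E'
from plant import capture
import cv2
for n in("scene","top"): cv2.imwrite(f"pics/{n}2.png",capture(n))
a=cv2.imread("pics/scene2.png")[170:330,120:290];b=cv2.imread("pics/top2.png")[90:230,270:420]
cv2.imwrite("pics/z2.png",cv2.hconcat([cv2.resize(a,(400,400)),cv2.resize(b,(400,400))]))
E
```

```text
time: 2.9
ee_pos: [554.3, -205.1, 109.5]
tcp_rot: [0.858, 0.514, -0.001, -0.0]
wrist_force: [0.1, -0.4, 0.7]
width: 87.0
lin m [-0.001   0.0008 -0.0005] rot [-0.0016  0.0008 -0.0019]
t 2.9 pos [ 554.3 -205.1  109.5] xyaw 61.89 F [ 0.1 -0.4  0.7] M [ 0.02 -0.   -0.02] w 87.0 q [-0.25  0.37  0.65  1.7  -0.24  1.16  1.55]
```

View pics/z2.png

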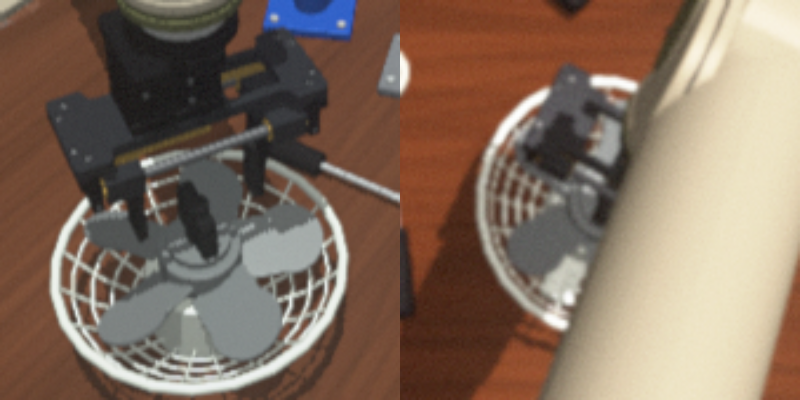

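The open fingers straddle the black bar in the scene crop, with their tips at about (140,235) and (255,190) and the bar at (198,220). I'll close on it now.

```bash
python3 -m inch '{"linear":[[-0.001,0.0008,0],[-0.001,0.0008,0],[-0.001,0.0008,0],[-0.001,0.0008,0],[-0.001,0.0008,0],[-0.001,0.0008,0],[-0.001,0.0008,0],[-0.001,0.0008,0]],"delta_rot":[[0,0,0],[0,0,0],[0,0,0],[0,0,0],[0,0,0],[0,0,0],[0,0,0],[0,0,0]],"gripper":[1,1,1,1,1,1,1,1]}' 15; python3 d.py 554.5 -206.3 110 62
```

```text
time: 3.8
ee_pos: [555.5, -207.2, 111.3]
tcp_rot: [0.858, 0.514, 0.0, 0.001]
wrist_force: [-0.5, -1.1, -0.9]
width: 31.1
lin m [ 0.0004 -0.0013  0.0013] rot [ 0.0011  0.0003 -0.0026]
t 3.8 pos [ 555.5 -207.2  111.3] xyaw 61.85 F [-0.5 -1.1 -0.9] M [-0.06  0.04 -0.  ] w 31.1 q [-0.25  0.37  0.65  1.69 -0.24  1.16  1.55]
```

```bash
python3 -m inch '{"linear":[[0,0,0],[0,0,0],[0,0,0],[0,0,0],[0,0,0]],"delta_rot":[[0,0,0],[0,0,0],[0,0,0],[0,0,0],[0,0,0]],"gripper":[1,1,1,1,1]}' 15; python3 d.py 554.5 -206.3 110 62
```

```text
time: 4.3
ee_pos: [555.5, -207.3, 111.4]
tcp_rot: [0.858, 0.514, 0.0, 0.001]
wrist_force: [0.1, 0.6, -0.0]
width: 13.4
lin m [ 0.0005 -0.0014  0.0014] rot [ 0.0013  0.0004 -0.0026]
t 4.3 pos [ 555.5 -207.3  111.4] xyaw 61.85 F [ 0.1  0.6 -0. ] M [-0.1   0.06  0.1 ] w 13.4 q [-0.25  0.37  0.65  1.69 -0.24  1.16  1.55]
```

```bash
python3 -m inch '{"linear":[[0,0,0],[0,0,0],[0,0,0],[0,0,-0.0002],[0,0,-0.0003],[0,0,-0.0004],[0,0,-0.0005],[0,0,-0.0007],[0,0,-0.0008],[0,0,-0.0008]],"delta_rot":[[0,0,0],[0,0,0],[0,0,0.1],[0,0,0.2],[0,0,0.3],[0,0,0.4],[0,0,0.5],[0,0,0.6],[0,0,0.6],[0,0,0.6]],"gripper":[1,1,1,1,1,1,1,1,1,1]}' 30; python3 d.py 554.5 -206.3 110 62
```

```text
time: 5.3
ee_pos: [555.3, -207.6, 112.1]
tcp_rot: [0.971, 0.239, 0.0, 0.001]
wrist_force: [-1.3, -1.1, 0.8]
width: 13.5
lin m [-0.0001 -0.0015  0.0021] rot [ 1.3e-03  5.0e-04 -6.0e-01]
t 5.3 pos [ 555.3 -207.6  112.1] xyaw 27.62 F [-1.3 -1.1  0.8] M [-0.39  0.31 -0.08] w 13.5 q [-0.33  0.4   0.77  1.7  -0.29  1.17  1.  ]
```

```bash
python3 -m inch '{"linear":[[0,0,-0.0001],[0,0,-0.0002],[0,0,-0.0004],[0,0,-0.0005],[0,0,-0.0006],[0,0,-0.0008],[0,0,-0.0008],[0,0,-0.0008]],"delta_rot":[[0,0,0.1],[0,0,0.2],[0,0,0.3],[0,0,0.4],[0,0,0.5],[0,0,0.6],[0,0,0.625],[0,0,0.625]],"gripper":[1,1,1,1,1,1,1,1]}' 30; python3 d.py 554.5 -206.3 110 -8.2
python3 - <<'E'
from plant import capture
import cv2
for n in("scene","top"): cv2.imwrite(f"pics/{n}3.png",capture(n))
a=cv2.imread("pics/scene3.png")[170:330,120:290];b=cv2.imread("pics/top3.png")[90:230,270:420]
cv2.imwrite("pics/z3.png",cv2.hconcat([cv2.resize(a,(400,400)),cv2.resize(b,(400,400))]))
E
```

```text
time: 6.1
ee_pos: [555.0, -207.6, 112.9]
tcp_rot: [0.998, -0.07, 0.0, 0.001]
wrist_force: [-3.0, -0.4, 1.8]
width: 13.9
lin m [-0.0007 -0.0013  0.0029] rot [ 0.0013 -0.0002  0.003 ]
t 6.1 pos [ 555.  -207.6  112.9] xyaw -8.03 F [-3.  -0.4  1.8] M [-0.27  0.78  0.04] w 13.9 q [-0.42  0.44  0.89  1.7  -0.36  1.18  0.43]
```

View pics/z3.png

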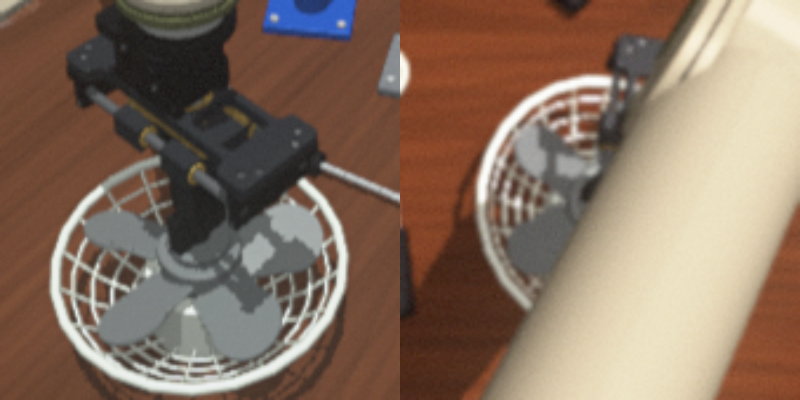

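The gripper has turned 69.9° clockwise and still holds the bar. I'll open it and rise clear.

```bash
python3 -m inch '{"linear":[[0,0,0],[0,0,0],[0,0,0],[0,0,0],[0,0,0],[0,0,0],[0,0,0],[0,0,0],[0,0,-0.02],[0,0,-0.05],[0,0,-0.09],[0,0,-0.12]],"delta_rot":[[0,0,0],[0,0,0],[0,0,0],[0,0,0],[0,0,0],[0,0,0],[0,0,0],[0,0,0],[0,0,0],[0,0,0],[0,0,0],[0,0,0]],"gripper":[0,0,0,0,0,0,0,0,0,0,0,0]}'; python3 d.py 400 200 250 -8
```

```text
time: 7.4
ee_pos: [555.1, -207.9, 235.1]
tcp_rot: [0.998, -0.07, 0.001, 0.001]
wrist_force: [1.3, 0.2, 0.5]
width: 86.7
lin m [-0.2106 -0.3821 -0.0158] rot [ 0.0013 -0.0015 -0.0008]
t 7.4 pos [ 555.1 -207.9  235.1] xyaw -8.04 F [1.3 0.2 0.5] M [-0.08  0.04 -0.01] w 86.7 q [-0.47  0.33  0.95  1.54 -0.27  1.41  0.36]
```

```bash
python3 -m inch '{"linear":[[-0.02,-0.04,0],[-0.04,-0.08,0],[-0.065,-0.12,0],[-0.085,-0.16,0],[-0.11,-0.2,0],[-0.13,-0.24,0],[-0.155,-0.28,0],[-0.175,-0.32,0],[-0.175,-0.32,0],[-0.175,-0.32,0]],"delta_rot":[[0,0,0],[0,0,0],[0,0,0],[0,0,0],[0,0,0],[0,0,0],[0,0,0],[0,0,0],[0,0,0],[0,0,0]],"gripper":[0,0,0,0,0,0,0,0,0,0]}'
python3 - <<'E'
from plant import capture
import cv2
for n in("scene","top"): cv2.imwrite(f"pics/{n}4.png",capture(n))
cv2.imwrite("pics/z4.png",cv2.vconcat([cv2.hconcat([cv2.resize(cv2.imread(f"pics/scene{k}.png")[222:302,155:255],(375,300)),cv2.resize(cv2.imread(f"pics/top{k}.png")[125:190,307:387],(375,300))]) for k in (0,4)]))
E
python3 m.py 4
```

```text
time: 8.4
ee_pos: [426.5, 133.9, 234.4]
tcp_rot: [0.998, -0.069, 0.001, 0.001]
wrist_force: [1.3, -0.5, 0.1]
width: 87.2
fan [202.88274707 258.95477387] [190 242  28  36 597] [347.93103448 158.2887931 ] [335 153  27  11 232]
 centroid tri [ 553.9479685  -206.57857053  114.59978297] 2.250885243682214
  scene [ 563.8 -218.6] yaw deg 116.02303383106452 extent [56.8 85. ]
  top [ 551.  -201.5] yaw deg 92.40930638592701 extent [25.8 64.3]
clamp [305.12476371 159.52173913] [292 150  28  22 529] [205.73913043 152.28695652] [199 144  11  23 115]
 centroid tri [561.53083171 147.489999   138.68500527] 7.321239391395972
  scene [559.4 159.7] yaw deg 105.01531563005747 extent [ 74.1 104.2]
  top [560.  146.1] yaw deg 21.064932577655952 extent [20.8 60.3]
rim scene [ 557.5 -210.5] R 118.9
rim top [ 554.3 -206.2] R 119.9
```

View pics/z4.png

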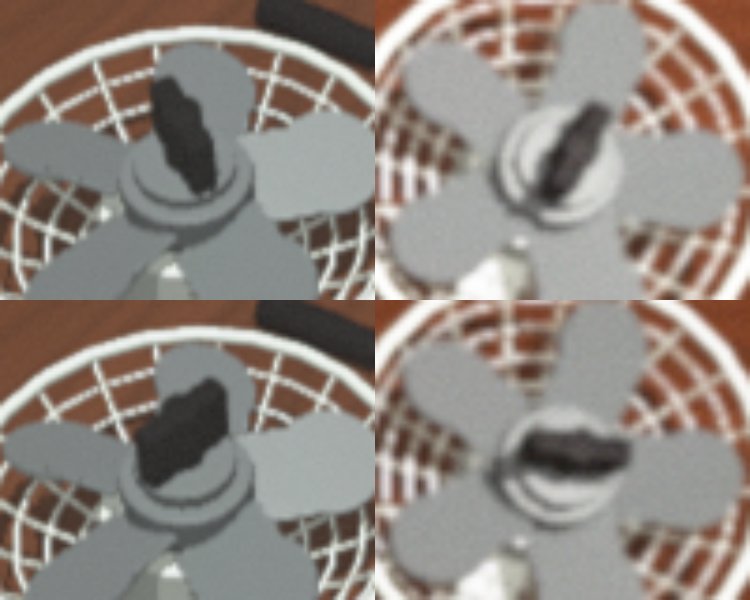

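View pics/scene4.png

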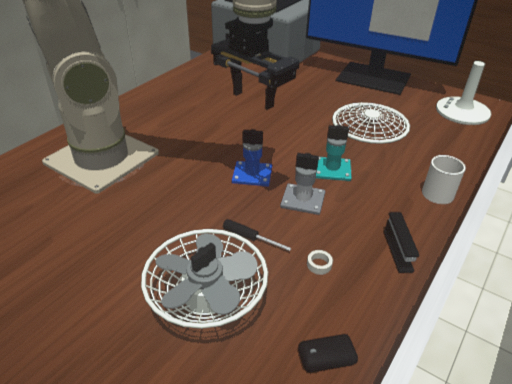

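The spinner has clearly turned and the grey foot looks untouched. I'll measure the bar angle again with an unclipped mask on both pictures.

Run:
```python
from h import *
for th in (85,95,105):
 for k in(0,4):
  T=cv2.imread(f"pics/top{k}.png")
  m,c,st=dark(T,(332,140,367,175),th); m=cv2.morphologyEx(m,cv2.MORPH_OPEN,np.ones((3,3),np.uint8))
  ys,xs=np.nonzero(m);P=np.array([plane("top",(x,y),132)[:2] for x,y in zip(xs,ys)]);r=cv2.minAreaRect(P.astype(np.float32))
  d=P-P.mean(0);w,v=np.linalg.eigh(np.cov(d.T));print(th,k,len(xs),np.degrees(np.arctan2(v[1,1],v[0,1]))%180,np.ptp(d@v,axis=0).round(),r[1:],st[:4])
a,b=[cv2.imread(f"pics/scene{k}.png")[145:212,275:330].astype(int) for k in(0,4)];print("clamp scene diff",abs(a-b).mean(),abs(a-b).max())
```

```text
85 0 98 149.7471778962092 [16. 58.] ((15.536338806152344, 57.50489807128906), 61.669620513916016) [341 148  15  22]
85 4 172 87.93480017182611 [21. 56.] ((19.913883209228516, 56.407470703125), 0.9808409810066223) [337 154  24  10]
95 0 145 150.70148877830218 [18. 60.] ((17.43362808227539, 59.37887191772461), 58.0959358215332) [340 148  16  22]
95 4 192 89.65749576054864 [23. 56.] ((22.393863677978516, 56.47964859008789), 0.9804794192314148) [336 154  25  10]
105 0 166 149.31157660114206 [19. 63.] ((18.625329971313477, 63.30580139160156), 59.093265533447266) [340 148  17  22]
105 4 219 93.76840416648618 [24. 69.] ((22.395004272460938, 68.72926330566406), 0.9808409810066223) [332 153  29  16]
clamp scene diff 2.5694255992763457 46
```

Run:
```python
from h import *
T=cv2.imread("pics/top4.png").max(2);print(T[150:170,332:366])
# far (upper) silhouette edge / right edge subpixel at level 115
def edge(k):
  T=cv2.imread(f"pics/top{k}.png").max(2).astype(float);pts=[]
  if k==4:
    for x in range(338,360):
      for y in range(148,162):
        if T[y,x]>115>=T[y+1,x]: pts.append((x,y+(T[y,x]-115)/(T[y,x]-T[y+1,x])));break
  else:
    for y in range(149,167):
      for x in range(364,344,-1):
        if T[y,x]>115>=T[y,x-1]: pts.append((x-(T[y,x]-115)/(T[y,x]-T[y,x-1]),y));break
  P=np.array([plane("top",p,137)[:2] for p in pts]);vx,vy,x0,y0=cv2.fitLine(P.astype(np.float32),cv2.DIST_HUBER,0,.01,.01).ravel()
  print(k,np.degrees(np.arctan2(vy,vx))%180,np.array(pts).round(1).tolist())
edge(0);edge(4)
```

```text
[[162 160 162 157 157 159 169 178 184 186 188 194 192 199 198 199 199 201
  200 193 184 179 172 164 158 155 148 137 131 125 137 154 200 225]
 [157 161 155 151 156 168 180 191 180 168 173 186 197 197 198 197 200 194
  193 186 185 187 183 170 161 159 164 147 130 130 157 179 198 218]
 [163 157 156 152 159 182 187 177 151 139 148 163 173 182 185 180 184 171
  155 151 162 180 188 181 174 167 176 172 155 157 185 195 177 172]
 [158 153 144 154 177 187 172 135 109  98 105 115 122 128 132 135 130 125
  102 104 119 151 169 180 167 162 160 169 166 176 181 177 150 145]
 [155 147 142 167 185 182 142  90  71  64  78  80  81  81  87  81  80  82
   78  72  84 106 127 139 140 132 129 144 147 161 161 157 150 150]
 [157 142 147 176 192 166 105  61  49  66  72  74  77  78  72  66  76  75
   77  70  76  74  82  92  94  87  90  98 113 128 146 155 154 160]
 [149 137 157 178 170 132  75  43  46  58  67  77  76  78  73  72  75  75
   77  85  73  69  72  69  64  68  64  66  82 109 145 157 158 161]
 [144 134 153 163 137  99  54  36  37  50  60  61  66  67  68  73  80  82
   84  75  81  78  66  71  69  75  65  
[... 1686 characters left out ...]
 156 152 154 154 155 153 153 155]]
0 152.88977 [[356.6, 149.0], [356.5, 150.0], [356.0, 151.0], [355.3, 152.0], [354.8, 153.0], [354.4, 154.0], [354.1, 155.0], [353.9, 156.0], [353.7, 157.0], [353.2, 158.0], [352.6, 159.0], [351.8, 160.0], [350.9, 161.0], [350.3, 162.0], [349.8, 163.0], [349.3, 164.0], [348.7, 165.0], [347.9, 166.0]]
4 85.562256 [[338.0, 154.7], [339.0, 153.4], [340.0, 152.9], [341.0, 152.6], [342.0, 152.8], [343.0, 153.0], [344.0, 153.2], [345.0, 153.3], [346.0, 153.4], [347.0, 153.4], [348.0, 153.3], [349.0, 153.2], [350.0, 152.8], [351.0, 152.8], [352.0, 153.1], [353.0, 153.8], [354.0, 154.3], [355.0, 154.5], [356.0, 154.5], [357.0, 154.4], [358.0, 154.4], [359.0, 154.6]]
```

Run:
```python
from plant import robot,sensors
print(robot.job_done(), sensors.sense()["time"])
```

```text
the job is handed in; nothing more can be done
the job is handed in; nothing more can be done
```

I turned the fan's spinner about 70° clockwise seen from above, the loosening direction for its left-hand thread. Then I let go, moved the arm clear and handed the job in. It took about 8.5 s.

**Checks that agreed:**
- **Turn:** the gripper turned 69.9° while holding the wings. The top-view edge of the bar went from about 153° to between 83° and 86°, which is 67–70°.
- **Position:** the fan rim's position did not change between the first and last pictures.
- **Forces:** wrist force stayed at 3.5 N or less in every reading taken at the end of a move.
- **Release:** the gripper is open at 87 mm and well away from everything.

**Checks that disagreed or fell short:**
- **Bar angle by dark mask:** this method gave a final angle of 88–94°, because shadow and the bar's side face got into the mask. That would mean only a 56–62° turn. I relied on the edge fit and the gripper angle instead.
- **Heights:** from two views, the wings' middle came out at about 114–116 mm (121 expected), one wing end at 130 mm (139 expected) and the rim at 77 mm (82 expected). I used the stated heights for the grip, and it held.
- **Monitor-arm screw:** the arm never touched it, and it looks unchanged in the scene picture. The picture differences there were small (average 2.6, largest 46), which I put down to the arm's shadow. In the last pictures the automatic top-view measurement of the screw differed from the first (probably the gripper in the way), so I have no second measurement of its angle.

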